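# Pack the spray cans and latch the service case

## Task

Take the two tall spray cans out of the leaning bin and stand one upright on each of the two round rubber pads in the empty cells of the service case. Then close the lid fully and, after that, press its steel latch flap down flat against the front of the case. Leave the short tin, the can already in the case and the things standing on the bench where they are.

Things in the scene. Friction and masses are not known exactly. Their poses are not given: they have to be found in the camera images.
- case: Grey metal case fixed to the bench, 118 mm deep (x), 264 wide (y), walls 6, rim 75 high, inner floor 6 above the bench. Two 5 mm dividers (tops 71 mm up) make three cells in a row, 106 (x) by about 80 mm (y), centred at y = -84, 0, +84 mm. Origin: centre of its underside; front faces its own -x (roughly to the robot), z up. With the lid shut 151 mm high.
- lid (a joint): Hinge of the case's deep lid, rad: 0 shut, 1.57 upright on the far (+x) rim, stop at 1.9; starts 1.6 to 1.8. Stiff friction hinge (0.35 N m): the lid (0.4 kg) stays where it is left and does not fall. The lid is a hollow grey shell 118 x 264 mm, 76 mm high outside, 70 inside, walls 6 mm.
- lid_hinge (a point): Point on the lid's hinge axis at mid width: in the case frame x = +59, y = 0, z = 75 mm. Its axes are the lid's and turn with it (hinge axis y; opening turns about +y); with the lid shut they are parallel to the case's.
- lid_tab (a point): Centre of the lid's handle, a flat steel tab on the lid's front face: 40 mm out from the face (lid -x), 70 mm wide (y), 10 mm thick (z). In the lid's axes its centre is at x = -138, y = -30, z = +20 mm from lid_hinge; the face is at x = -118, the tab's end at -158. With the lid open it points upward.
- latch (a joint): Hinge of the steel latch flap on the lid's front face, rad: 0 is flat against the front (closed, stop), 1.57 sticks straight out, stop at 1.8; starts 1.2 to 1.6. Friction (0.05 N m) holds it where it is left. No snap: it must be pushed all the way to 0. Hinge axis y as for the lid.
- latch_hinge (a point): Latch hinge axis, mid width of the flap; in the lid's axes from lid_hinge at x = -121, y = +112, z = +50 mm, so 125 mm above the bench with the lid shut.
- latch_tip (a point): Middle of the free end of the latch flap, a steel plate 65 mm long from hinge to tip, 30 mm wide, 6 mm thick (its outer face is 6 mm out from the hinge axis, this point is at mid thickness). When closed it hangs straight down from the hinge, its tip 60 mm above the bench.
- pad0: Round rubber pad 56 mm across, 3 mm thick, fixed on the floor of an empty cell of the case; origin at the centre of its underside, so its top is 9 mm above the bench. The two pads mark the empty cells.
- pad1: A second pad like pad0, in the other empty cell.
- packed_can: Bystander: spray can like the two to be packed, already standing in the third cell of the case (no pad). Origin at the centre of its foot.
- rack: Grey metal bin fixed to the bench with three square pockets in a row at y = -90, 0, +90 mm, each 60 mm square inside, 70 deep, tilted 30 degrees so that the mouth leans to the bin's own -x (to the robot's side of the bench). Origin: on the bench below the middle pocket's bottom, z up. Pocket rims reach 111 mm above the bench.
- can_a: Tall spray can to be packed, plain aluminium, 52 mm in diameter, body 115 mm high, then a grey cap 42 mm in diameter and 15 high (130 in all), about 0.22 kg. Origin: centre of its foot, z along its axis to the cap. It starts in any of the pockets, leaning 30 degrees with it; its lowest 70 mm are inside the pocket.
- can_b: The second tall spray can, the same as can_a.
- short_tin: Bystander: short tin of the same diameter (52 mm) but only 85 mm tall, in the remaining pocket of the bin. Origin at the centre of its foot, z along its axis.
- fluid_bottle: Bystander: white plastic bottle with black cap, 54 mm in diameter, 150 mm tall, standing on the bench between bin and case. Origin at the centre of its foot.
- oil_filter: Bystander: white oil filter, 76 mm in diameter, 90 mm tall, standing on the bench in front. Origin at the centre of its foot.

How it is judged:
By the outcome, as a careful person would: the job done as asked, in the order asked, and still so for the second after the job is handed in, with the robot touching nothing.
It also fails if it takes over 72 s, if anything falls off the work surface, if the arm or the gripper's body presses on something with over 40 N, if the wrist force passes 120 N, or if a joint passes its speed limit or range.

## Robot

A 6-joint arm with a two-finger parallel gripper is mounted at the origin on the work surface. World frame = base frame: x ahead of the robot, y to its left, z up, the work surface at z = 0. Lengths are in m, angles in rad, forces in N, time in s.
With the tool pointing down it reaches from about 0.4 to 0.825 m from the base axis. Payload 7 kg.
Tool frame: the origin (TCP) lies on the centre line of the jaws, within the pads' length; the fingertips stand 22 mm ahead of it and the grasp point (between the pads) lies 3 mm ahead of it; z points along the fingers, y is the line along which they close (so a half turn about z gives the same grasp; the last joint's range is limited). The gripper opens to 88 mm and grips with 3 to 60 N. Pads are 19 mm wide; open, the fingers measure 130 mm over their backs; the gripper's body (78 mm by 193 mm) begins 47 mm behind the grasp point.
Start: joints at [1.439, 0.359, 0.012, 0, -1.224, -0.288], TCP at [0.275, 0.616, 0.249] pointing down, gripper open.
Joint ranges: [-3.07, 3.07], [-1.43, 2.12], [-1.02, 1.25], [-3.03, 1.67], [-3.05, -0], [-3.03, 3.03]. Speed limits (rad/s): [2.39, 2.39, 3.01, 3.14, 3.14, 3.14].

## Interface

Orientations are given as [roll, pitch, yaw] about the fixed x, y, z axes, in that order (R = Rz(yaw) Ry(pitch) Rx(roll)).
In Python, from station import arm gives the robot as it stands.
- The arm moves only by the tool arm_command, never from a script. Its argument "series" is one flat list of numbers, 7 for each row, row after row: the turn, a rotation vector about the tool's x, y, z each as a share of 90 degrees, from -1 to 1, then the shift along the tool's x, y, z each as a share of 0.1 m, from -1 to 1, then the opening, from 0 (shut) to 1 (fully open). A call has 1 to 8 rows; each row is the pose to reach, as a shift and turn from the pose commanded when the call began, along the tool's axes at that moment; what a row does not reach only later rows make up. A row lasts 1/8 s, in which the tool goes at most 62.5 mm and 10.7 degrees, less where a joint would pass 70% of its speed; a pose out of reach is approached as far as the arm can. A call with a number of a shift or a turn outside -1 to 1 is refused whole. A call with a gripper value outside its range is refused whole. The fingers move at their own pace and stop on an object; "force" is the grip in N (left out, the last holds). Time passes only in rows, so rows that repeat a pose let the fingers close. It gives the time, the measured TCP pose, the force, the opening and the grip force at its end, in the units of the state.
- arm.get_state(): the state, without advancing time (a new reading comes with each control period).
- arm.grab_frame(name): name is "scene" or "top"; returns the picture (420x560x3 uint8, blue, green, red); there is no depth.
- arm.camera_model(name): a dict with "fovy" (degrees; the focal length in pixels is half the picture's height over the tangent of half this angle, whatever the lens; pixels are square), "cx", "cy" (the principal point, pixels), "pose" (4x4, takes a point from camera to world coordinates). Camera axes: x right, y down, z forward; pixel columns grow to the right and rows downward; lengths in m; the calibration is good to about 2 mm. A picture is of the moment at which its call begins. camera_model takes no time and is no camera call.
- arm.job_done(): hands the job in; it is judged then, once.
The state is a dict: "t": time; "q": joint angles; "qd": joint speeds; "joint_efforts": joint torques, N m; "eef_pos": TCP position; "ee_rot": TCP orientation; "force": force on the tool from outside, world axes, zero at the start; "moment": the same for the moment, N m; "width": finger opening in m; "gripper_force": force on a finger pad.
Only numpy, scipy, OpenCV 4.12 (cv2) and the standard library are available. Lean on these libraries where they do the work, as an engineer would, in place of code of your own. Each camera call takes 0.05 s, during which the arm holds its last target. There are 200 camera calls.

## Working session

There is one attempt and no reset: what is moved stays moved. The work goes in short steps, Python scripts to look and compute and a tool call to move; the robot and the scene stay as the last step left them, time stands still between calls to the robot, and variables do not carry over. Pictures are saved under pics/ and viewed, at most 10 in all, crops included, and the job is handed in when it is done.

Besides the shell and the picture viewer there is one more tool, called after ">>>" as name(argument=value, ...) on one line, values as JSON. arm_command: Moves the arm, as the interface text tells. Its arguments: {"type":"object","properties":{"series":{"type":"array"},"force":{"type":"number"}},"required":["series"]}

```bash
mkdir -p pics; ls; python3 - <<'E'
from station import arm
import cv2,numpy as np
np.set_printoptions(precision=4,suppress=True)
for n in("scene","top"):
    cv2.imwrite(f"pics/{n}0.png",cv2.resize(arm.grab_frame(n),(800,600),interpolation=cv2.INTER_CUBIC)); m=arm.camera_model(n);print(n,m)
print(arm.get_state())
E
```

```text
pics
scene {'fovy': 54.26210811660451, 'cx': 286.1737347223293, 'cy': 216.78887361866538, 'pose': array([[ 0.0896,  0.9477, -0.3062,  0.9021],
       [ 0.996 , -0.0846,  0.0297, -0.0344],
       [ 0.0023, -0.3076, -0.9515,  1.1295],
       [ 0.    ,  0.    ,  0.    ,  1.    ]])}
top {'fovy': 44.73047579019635, 'cx': 279.0506597885988, 'cy': 211.00151799749148, 'pose': array([[-0.0147, -0.9955,  0.0935,  0.4634],
       [-0.9999,  0.0147, -0.0012, -0.0065],
       [-0.0001, -0.0936, -0.9956,  1.1866],
       [ 0.    ,  0.    ,  0.    ,  1.    ]])}
{'t': 0.1, 'q': array([ 1.4391,  0.3593,  0.0112, -0.0003, -1.2241, -0.2881]), 'qd': array([ 0.0001, -0.002 ,  0.0012,  0.0018,  0.0006,  0.0004]), 'joint_efforts': array([ -0.0032, -58.4165,  29.3751,   7.0156,   0.0102,  -0.0001]), 'eef_pos': array([0.275 , 0.616 , 0.2477]), 'ee_rot': array([ 3.1401, -0.0001, -0.4199]), 'force': array([0.2479, 0.3437, 0.2303]), 'moment': array([ 0.0109, -0.0133,  0.0013]), 'gripper_force': 0.0, 'width': 0.08750809996708189}
```

View pics/scene0.png

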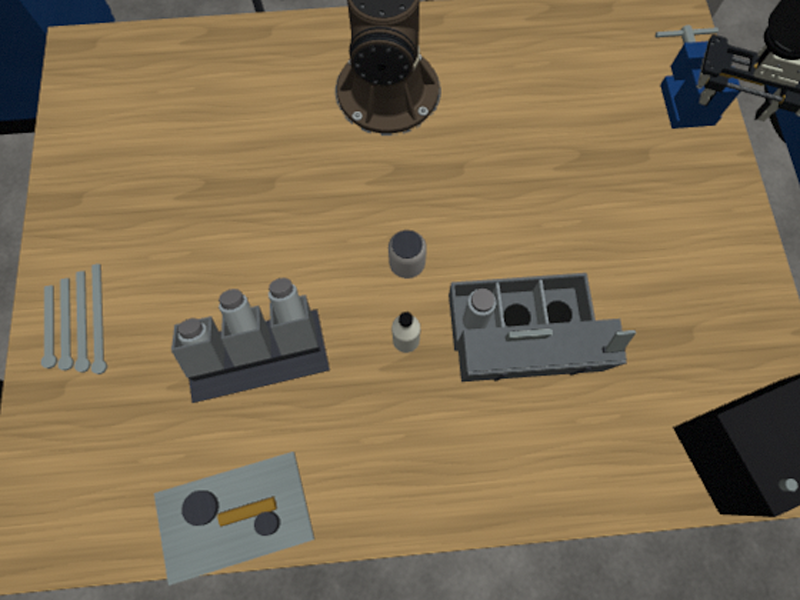

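View pics/top0.png

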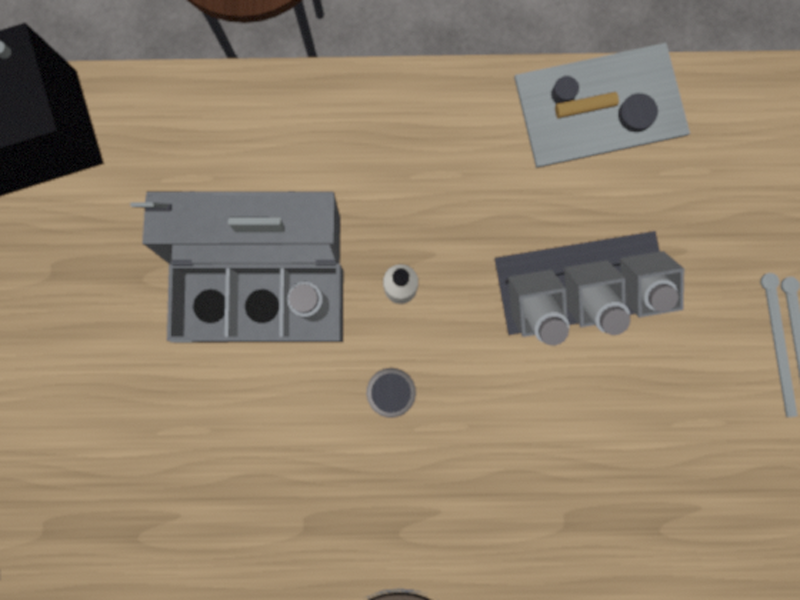

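```bash
python3 - <<'E'
import cv2
from station import arm
def crop(im,x,y,w,h,n,k=5):
    cv2.imwrite(f"pics/{n}.png",cv2.convertScaleAbs(cv2.resize(im[y:y+h,x:x+w],None,fx=k,fy=k,interpolation=cv2.INTER_CUBIC),alpha=1.5))
t=arm.grab_frame("top");s=arm.grab_frame("scene")
crop(t,90,128,160,120,"tc");crop(t,335,150,160,100,"tr")
crop(s,310,185,140,90,"sc");crop(s,115,185,120,100,"sr")
E
```

```text
(no output)
```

View pics/tc.png

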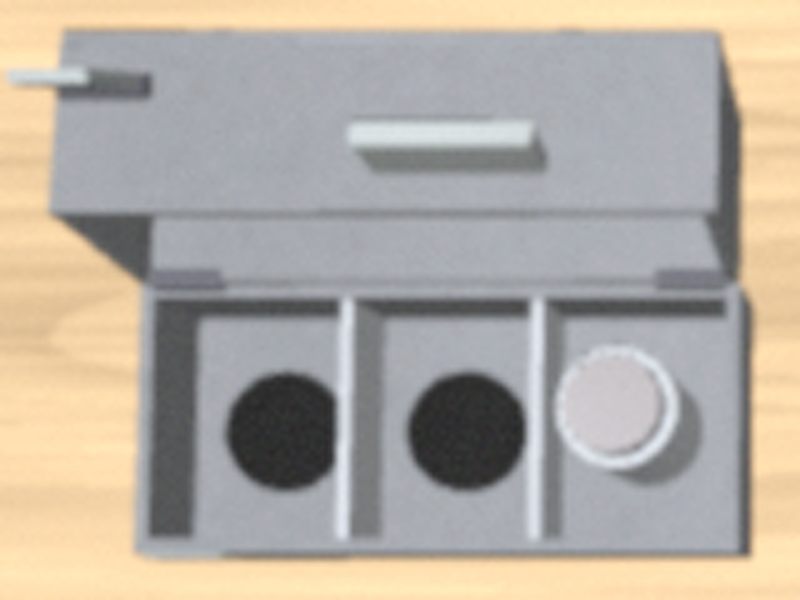

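View pics/tr.png

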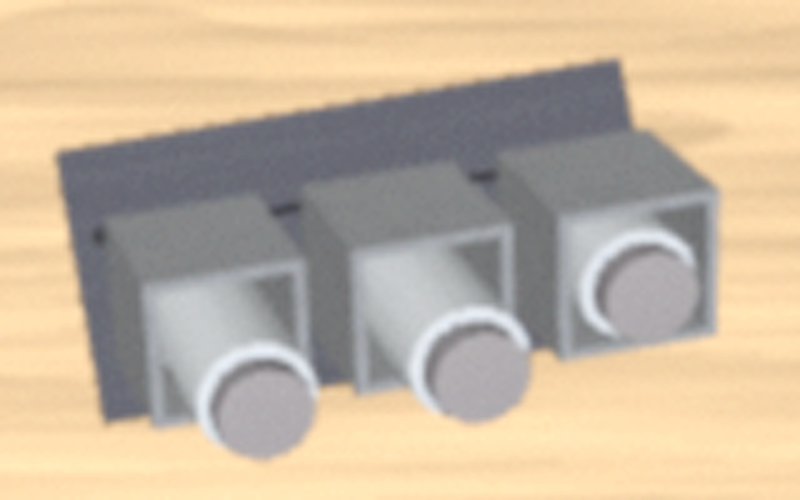

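View pics/sc.png

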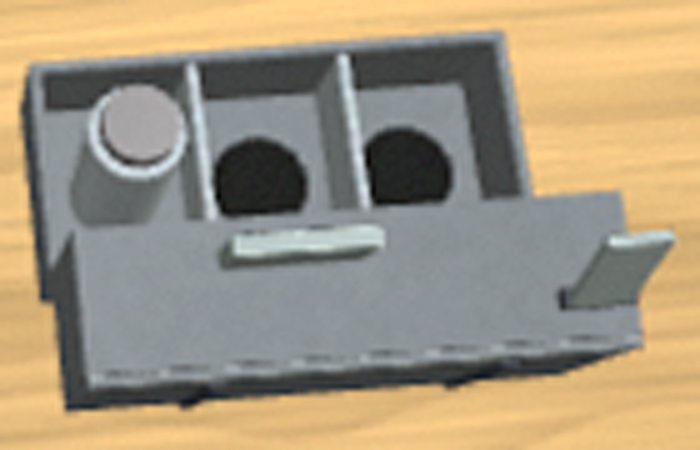

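View pics/sr.png

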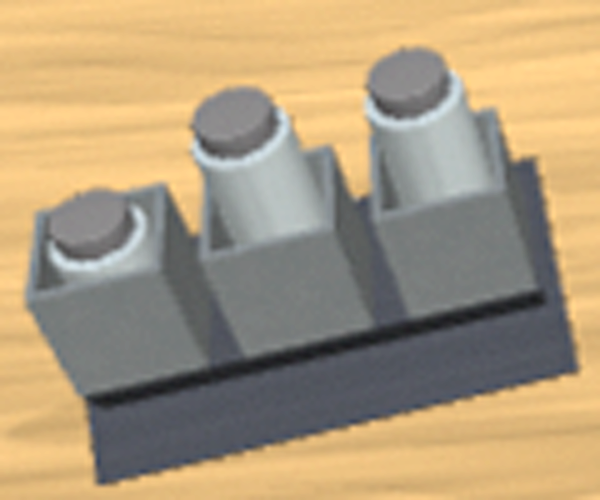

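tc: case rim corners (137,552),(748,553),(742,288),(145,290), with pads at (286,431),(467,431). tr: tall cans in the +y and middle pockets, with caps at (264,408) and (479,375); the tin is in the -y pocket. sc and sr show the same objects from the other side, and I use them in the fit.

```bash
cat > vis.py <<'E'
import numpy as np
from station import arm
from scipy.optimize import least_squares
from scipy.spatial.transform import Rotation as Ro
np.set_printoptions(precision=4,suppress=True)
cam={n:arm.camera_model(n) for n in("top","scene")}
def proj(n,P):
    m=cam[n];T=np.linalg.inv(m["pose"]);f=210/np.tan(np.radians(m["fovy"]/2))
    p=np.atleast_2d(P)@T[:3,:3].T+T[:3,3];return p[:,:2]/p[:,2:]*f+[m["cx"],m["cy"]]
def ray(n,uv):
    m=cam[n];f=210/np.tan(np.radians(m["fovy"]/2))
    d=np.array([(uv[0]-m["cx"])/f,(uv[1]-m["cy"])/f,1]);return m["pose"][:3,3],m["pose"][:3,:3]@d
def atz(n,uv,z):
    o,d=ray(n,uv);return o+d*(z-o[2])/d[2]
def px(x0,y0,u,v,k=5):return np.array([x0+(u+.5)/k-.5,y0+(v+.5)/k-.5])
def tri(a,b):
    f=lambda P:np.r_[proj("top",P)[0]-a,proj("scene",P)[0]-b]
    r=least_squares(f,atz("top",a,.1));return r.x,r.fun
E
cat > fit.py <<'E'
from vis import *
tc=lambda u,v:("top",px(90,128,u,v));tr=lambda u,v:("top",px(335,150,u,v))
sc=lambda u,v:("scene",px(310,185,u,v));sr=lambda u,v:("scene",px(115,185,u,v))
C=[((-59,132,75),tc(137,552)),((-59,-132,75),tc(748,553)),((59,-132,75),tc(742,288)),((59,132,75),tc(145,290)),
((-59,-132,75),sc(30,65)),((-59,132,75),sc(502,33))]
L=[((-118,132,76),tc(65,32)),((-118,-132,76),tc(718,32)),((-118,132,0),tc(50,212)),((-118,-132,0),tc(710,212)),((-158,-30,20),tc(441,134)),
((-118,-132,0),sc(75,230)),((-118,132,0),sc(620,195)),((-118,132,76),sc(640,343)),((-118,-132,76),sc(90,387)),((-158,-30,20),sc(308,240))]
def lidp(P,c,a):
    return casep(np.array(P)@Ro.from_rotvec([0,a,0]).as_matrix().T+[59,0,75],c)
def casep(P,c):
    return np.array(P)/1000@Ro.from_rotvec([0,0,c[2]]).as_matrix().T+[c[0],c[1],0]
def f(q):
    r=[proj(i[0],casep(P,q))[0]-i[1] for P,i in C]+[proj(i[0],lidp(P,q,q[3]))[0]-i[1] for P,i in L]
    return np.ravel(r)
r=least_squares(f,[.65,.2,0,1.7],loss="soft_l1");print("case,lid",r.x);print(f(r.x).reshape(-1,2).round(1).tolist());c=r.x
def g(q):
    pl=lambda t:lidp([-121-65*np.sin(t)-3*np.cos(t),112,50-65*np.cos(t)+3*np.sin(t)*-1],c,c[3])
    return np.r_[proj("top",pl(q[0]))[0]-tc(50,77)[1],proj("scene",pl(q[0]))[0]-sc(642,238)[1]]
r=least_squares(g,[1.4]);print("latch",r.x,r.fun)
for n,u in(("padL",286),("padM",467)):print(n,atz("top",tc(u,431)[1],.009))
print("padL/M ideal",casep([0,84,9],c),casep([0,0,9],c))
print("packed",tri(tc(612,402)[1],sc(142,122)[1]))
K=[(1,1,1,tr(143,283)),(1,1,-1,tr(303,262)),(1,-1,1,tr(153,426)),(0,1,1,tr(350,248)),(0,1,-1,tr(515,222)),(0,-1,1,tr(358,393)),
(-1,1,1,tr(557,214)),(-1,1,-1,tr(717,186)),(-1,-1,1,tr(560,359)),(-1,-1,-1,tr(717,333)),
(-1,1,-1,sr(25,300)),(-1,1,1,sr(160,270)),(-1,-1,1,sr(163,185)),(-1,-1,-1,sr(38,215)),(0,1,1,sr(335,228)),(0,-1,1,sr(328,148)),(1,1,-1,sr(375,220)),(1,1,1,sr(508,187)),(1,-1,1,sr(495,110))]
d=np.array([-.5,0,.866]);e=np.array([.866,0,.5])
def h(q):
    r=[]
    for k,sx,sy,i in K:
        P=np.array([0,90*k,33.5])+70*d+e*sx*q[3]*1000+np.array([0,sy*q[3]*1000,0]);r.append(proj(i[0],casep(P,q))[0]-i[1])
    return np.ravel(r)
r=least_squares(h,[.6,-.25,0,.033],loss="soft_l1");k=r.x;print("rack",k);print(h(k).reshape(-1,2).round(1).tolist())
for n,kk,a,b in(("can+y",1,tr(264,408),sr(408,73)),("canM",0,tr(479,375),sr(234,113)),("tin",-1,tr(651,293),sr(90,214))):
    print(n,tri(a[1],b[1]),"expected",casep(np.array([0,90*kk,33.5])+(85 if kk<0 else 130)*d-4*e,k))
print("bottle",atz("top",np.array([400,277])/1.4286,.15),"filter",atz("top",np.array([391,392])/1.4286,.09))
E
python3 fit.py
```

```text
case,lid [ 0.5703  0.2142 -0.0114  1.6804]
[[-0.5, 0.6], [-1.4, -0.0], [-0.0, -0.7], [-0.7, -0.7], [-0.6, -1.7], [-0.1, -2.2], [-0.7, -0.8], [0.6, -1.2], [-0.2, -0.2], [1.6, -0.7], [0.1, -0.9], [-0.7, -0.9], [-0.2, -2.1], [0.7, -0.2], [-0.6, -0.4], [-0.2, -0.6]]
latch [1.3614] [-0.7435 -0.8421 -0.214  -1.0049]
padL [0.5721 0.2984 0.009 ]
padM [0.5708 0.2146 0.009 ]
padL/M ideal [0.5713 0.2982 0.009 ] [0.5703 0.2142 0.009 ]
packed (array([0.5711, 0.1318, 0.1294]), array([-0.0606, -0.0048, -0.0754,  0.0037]))
rack [ 0.5964 -0.3084  0.1534  0.0345]
[[0.0, -0.1], [-0.0, -1.3], [0.4, -0.1], [0.3, -0.2], [-0.8, -0.4], [0.1, -0.5], [0.6, -0.4], [0.4, -0.2], [0.2, -0.6], [-0.2, -0.6], [0.3, -0.3], [0.2, -0.5], [0.6, -1.1], [-0.1, -1.2], [-0.1, -0.2], [0.7, -1.3], [-0.1, -0.5], [-0.4, -0.0], [0.0, -1.2]]
can+y (array([ 0.5167, -0.2291,  0.1424]), array([0.0528, 0.0001, 0.0661, 0.001 ])) expected [ 0.515  -0.2299  0.1441]
canM (array([ 0.5292, -0.3189,  0.1386]), array([ 0.0827, -0.0014,  0.1026,  0.0031])) expected [ 0.5287 -0.3189  0.1441]
tin (array([ 0.5653, -0.4038,  0.1037]), array([-0.0459,  0.0015, -0.0559, -0.0024])) expected [ 0.5647 -0.4044  0.1051]
bottle [ 0.5959 -0.0102  0.15  ] filter [0.4308 0.0056 0.09  ]
```

```bash
cat > plan.py <<'E'
from vis import *
def eul(roll,pitch,yaw):return Ro.from_euler("xyz",[roll,pitch,yaw])
def down(yaw=0,pitch=0):return eul(np.pi,pitch,yaw)
def plan(way,p=None,R=None,rows=None):
    """way: list of (pos, Rotation); prints one row (7-open) per call"""
    s=arm.get_state()
    if p is None:p=s["eef_pos"];R=eul(*s["ee_rot"])
    for P,T in way:
        P=np.array(P,float)
        while 1:
            sh=R.inv().apply(P-p)/.1;rv=(R.inv()*T).as_rotvec()/(np.pi/2)
            k=max(1,np.abs(sh).max());last=k<=1.0001
            sh=np.round(sh/k,2);rv=np.round(rv/(k if k>1 else 1),3)
            p=p+R.apply(sh*.1);R=R*Ro.from_rotvec(rv*np.pi/2)
            n=max(np.linalg.norm(sh)*.1/.0625,np.linalg.norm(rv)*90/10.7)
            print(rv.tolist()+sh.tolist(),"rows%.1f"%n,p.round(3))
            if last:break
    return p,R
def canax(k,cap):
    d=Ro.from_rotvec([0,0,.1534]).apply([-.5,0,.866]);return np.array(cap),d
def st():
    s=arm.get_state();print("t%.2f"%s["t"],s["eef_pos"],s["ee_rot"],"F",s["force"].round(1),"w%.4f g%.1f"%(s["width"],s["gripper_force"]),"q",s["q"].round(2))
RK=eul(np.pi,-np.pi/6,.1534)
E
python3 - <<'E'
from plan import *
cap,d=canax(1,[.516,-.2295,.1435])
g=cap-35*d/1000+.003*d
print(g,RK.apply([0,0,1]))
plan([([.43,.33,.30],down(.0)),([.45,-.1,.3],RK),(g+.09*d,RK),(g+.03*d,RK),(g,RK)])
E
```

```text
[ 0.5318 -0.2271  0.1158] [ 0.4941  0.0764 -0.866 ]
[0.0, 0.0, -0.104, 1.0, 0.77, -0.2] rows2.0 [0.335 0.505 0.268]
[0.0, 0.0, -0.112, 0.94, 1.0, -0.22] rows2.2 [0.401 0.385 0.29 ]
[0.001, 0.0, -0.051, 0.34, 0.52, -0.1] rows1.0 [0.43 0.33 0.3 ]
[0.006, 0.077, -0.022, 0.05, 1.0, -0.0] rows1.6 [0.435 0.23  0.3  ]
[0.006, 0.077, -0.022, 0.01, 1.0, -0.01] rows1.6 [0.44 0.13 0.3 ]
[0.006, 0.078, -0.023, -0.02, 1.0, -0.01] rows1.6 [0.444 0.03  0.3  ]
[0.006, 0.077, -0.022, -0.06, 1.0, -0.03] rows1.6 [ 0.448 -0.07   0.3  ]
[0.001, 0.024, -0.007, -0.02, 0.3, -0.02] rows0.5 [ 0.45 -0.1   0.3 ]
[0.0, -0.0, 0.0, -0.28, 1.0, 0.73] rows2.0 [ 0.477 -0.197  0.223]
[0.0, -0.0, 0.0, -0.11, 0.38, 0.28] rows0.8 [ 0.488 -0.234  0.193]
[0.0, -0.0, 0.0, -0.0, -0.0, 0.6] rows1.0 [ 0.517 -0.229  0.141]
[0.0, -0.0, 0.0, -0.0, -0.0, 0.3] rows0.5 [ 0.532 -0.227  0.116]
```

>>> arm_command(series=[0,0,-0.104,1,0.77,-0.2,0.7,0,0,-0.104,1,0.77,-0.2,0.7,0,0,-0.104,1,0.77,-0.2,0.7], force=25)

```text
t: 0.57
eef_pos: [0.3366, 0.5025, 0.2701]
ee_rot: [-3.14, -0.0, -0.259]
force: [-1.0, 0.0, 0.6]
width: 0.0644
gripper_force: 0.0
```

>>> arm_command(series=[0,0,-0.112,0.94,1,-0.22,0.7,0,0,-0.112,0.94,1,-0.22,0.7,0,0,-0.112,0.94,1,-0.22,0.7])

```text
t: 0.95
eef_pos: [0.4017, 0.3827, 0.2915]
ee_rot: [-3.141, -0.001, -0.083]
force: [0.1, -0.4, -0.5]
width: 0.0613
gripper_force: 0.0
```

>>> arm_command(series=[0,0,-0.051,0.34,0.52,-0.1,0.7,0,0,-0.051,0.34,0.52,-0.1,0.7])

```text
t: 1.2
eef_pos: [0.4315, 0.3285, 0.3013]
ee_rot: [-3.141, -0.001, -0.002]
force: [0.5, 0.8, -0.9]
width: 0.061
gripper_force: 0.0
```

>>> arm_command(series=[0.006,0.077,-0.022,0.05,1,0,0.7,0.006,0.077,-0.022,0.05,1,0,0.7])

```text
t: 1.45
eef_pos: [0.4331, 0.2278, 0.2981]
ee_rot: [-3.138, -0.119, 0.036]
force: [1.2, 1.3, 0.9]
width: 0.0613
gripper_force: 0.0
```

>>> arm_command(series=[0.006,0.077,-0.022,0.01,1,-0.01,0.7,0.006,0.077,-0.022,0.01,1,-0.01,0.7])

```text
t: 1.7
eef_pos: [0.437, 0.1276, 0.2988]
ee_rot: [-3.133, -0.241, 0.07]
force: [0.6, 0.2, -0.3]
width: 0.0613
gripper_force: 0.0
```

>>> arm_command(series=[0.006,0.078,-0.023,-0.02,1,-0.01,0.7,0.006,0.078,-0.023,-0.02,1,-0.01,0.7])

```text
t: 1.95
eef_pos: [0.4415, 0.0279, 0.2981]
ee_rot: [-3.133, -0.364, 0.106]
force: [0.6, -0.1, 0.4]
width: 0.0616
gripper_force: 0.0
```

>>> arm_command(series=[0.006,0.077,-0.022,-0.06,1,-0.03,0.7,0.006,0.077,-0.022,-0.06,1,-0.03,0.7,0.006,0.077,-0.022,-0.06,1,-0.03,0.7])

```text
t: 2.33
eef_pos: [0.4485, -0.0716, 0.3004]
ee_rot: [-3.137, -0.487, 0.136]
force: [0.7, 0.3, 1.2]
width: 0.0616
gripper_force: 0.0
```

```bash
python3 - <<'E'
from plan import *
st()
cap,d=canax(1,[.516,-.2295,.1435])
g=cap-35*d/1000+.003*d
plan([(g+.09*d,RK),(g+.02*d,RK),(g,RK)])
E
```

```text
t2.33 [ 0.4485 -0.0716  0.3004] [-3.137  -0.487   0.1358] F [0.7 0.3 1.2] w0.0616 g0.0 q [ 0.36 -0.35 -0.74  0.15 -0.71  1.26]
[0.001, 0.014, -0.006, -0.21, 1.0, 0.61] rows1.9 [ 0.472 -0.169  0.236]
[0.001, 0.009, -0.004, -0.16, 0.66, 0.4] rows1.3 [ 0.487 -0.233  0.193]
[0.0, 0.0, 0.0, 0.0, 0.0, 0.7] rows1.1 [ 0.522 -0.228  0.133]
[0.0, 0.0, 0.0, 0.0, 0.0, 0.2] rows0.3 [ 0.532 -0.227  0.115]
```

>>> arm_command(series=[0.001,0.014,-0.006,-0.21,1,0.61,0.7,0.001,0.014,-0.006,-0.21,1,0.61,0.7,0.001,0.014,-0.006,-0.21,1,0.61,0.7])

```text
t: 2.7
eef_pos: [0.473, -0.1686, 0.2334]
ee_rot: [-3.14, -0.504, 0.147]
force: [-0.2, 0.8, -0.3]
width: 0.0613
gripper_force: 0.0
```

>>> arm_command(series=[0.001,0.009,-0.004,-0.16,0.66,0.4,0.7,0.001,0.009,-0.004,-0.16,0.66,0.4,0.7,0.001,0.009,-0.004,-0.16,0.66,0.4,0.7,0.001,0.009,-0.004,-0.16,0.66,0.4,0.7])

```text
t: 3.2
eef_pos: [0.4885, -0.2303, 0.1939]
ee_rot: [3.14, -0.522, 0.16]
force: [0.5, 0.9, 0.4]
width: 0.0612
gripper_force: 0.0
```

```bash
python3 - <<'E'
from plan import *
import cv2
st()
cap,d=canax(1,[.516,-.2295,.1435])
g=cap-35*d/1000+.003*d
plan([(g+.03*d,RK),(g,RK)])
a=arm.grab_frame("top")[150:250,335:495];b=arm.grab_frame("scene")[160:285,100:260]
cv2.imwrite("pics/pre.png",cv2.convertScaleAbs(cv2.resize(np.vstack([a,b]),None,fx=2.6,fy=2.6,interpolation=cv2.INTER_CUBIC),alpha=1.5))
E
```

```text
t3.20 [ 0.4885 -0.2303  0.1939] [ 3.1397 -0.5223  0.1603] F [0.5 0.9 0.4] w0.0612 g0.0 q [-0.23  0.   -0.54 -0.36 -0.57  2.22]
[-0.001, 0.001, 0.004, -0.01, 0.04, 0.59] rows0.9 [ 0.517 -0.23   0.142]
[0.0, -0.0, -0.0, -0.0, -0.0, 0.3] rows0.5 [ 0.532 -0.227  0.116]
```

View pics/pre.png

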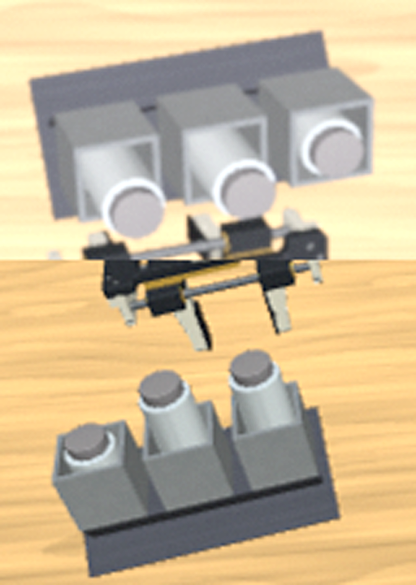

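Gripper is lined up over the +y can (fingers at about (195,330) and (280,320), cap at (250,365)). I'll go down and close.

>>> arm_command(series=[-0.001,0.001,0.004,-0.01,0.04,0.3,0.7,-0.001,0.001,0.004,-0.01,0.04,0.6,0.7,-0.001,0.001,0.004,-0.01,0.04,0.89,0.7,-0.001,0.001,0.004,-0.01,0.04,0.89,0.7])

```text
t: 3.8
eef_pos: [0.5317, -0.2275, 0.1148]
ee_rot: [-3.14, -0.522, 0.153]
force: [-0.2, -0.6, 0.5]
width: 0.0608
gripper_force: 0.0
```

>>> arm_command(series=[0,0,0,0,0,0,0.5,0,0,0,0,0,0,0.5,0,0,0,0,0,0,0.5,0,0,0,0,0,0,0.5], force=25)

```text
t: 4.3
eef_pos: [0.532, -0.2287, 0.1173]
ee_rot: [3.141, -0.526, 0.153]
force: [-3.2, 3.7, 8.4]
width: 0.0518
gripper_force: 25.0
```

```bash
python3 - <<'E'
from plan import *
st()
s=arm.get_state()
d=RK.apply([0,0,-1]);p=s["eef_pos"]
plan([(p+.1*d,RK),([.46,-.20,.33],RK),([.46,-.1,.33],down(-.0114)),([.50,.2982,.33],down(-.0114)),([.572,.2982,.25],down(-.0114))])
E
```

```text
t4.30 [ 0.532  -0.2287  0.1173] [ 3.1409 -0.526   0.1526] F [-3.2  3.7  8.4] w0.0518 g25.0 q [-0.22  0.18 -0.53 -0.47 -0.41  2.34]
[0.001, -0.002, -0.0, 0.0, 0.0, -1.0] rows1.6 [ 0.482 -0.236  0.204]
[-0.0, 0.0, -0.0, 0.41, -0.33, -1.0] rows1.8 [ 0.463 -0.206  0.311]
[-0.0, 0.0, -0.0, 0.08, -0.06, -0.18] rows0.3 [ 0.46 -0.2   0.33]
[-0.028, -0.332, 0.102, 0.13, -0.99, 0.08] rows2.9 [ 0.46 -0.1   0.33]
[0.0, -0.0, 0.0, 0.09, -1.0, -0.0] rows1.6 [ 0.47 -0.    0.33]
[0.0, -0.0, 0.0, 0.09, -1.0, -0.0] rows1.6 [0.48 0.1  0.33]
[0.0, -0.0, 0.0, 0.09, -1.0, -0.0] rows1.6 [0.491 0.199 0.33 ]
[0.0, -0.0, 0.0, 0.08, -0.99, -0.0] rows1.6 [0.5   0.298 0.33 ]
[0.0, -0.0, 0.0, 0.72, -0.01, 0.8] rows1.7 [0.572 0.299 0.25 ]
```

>>> arm_command(series=[0,0,0,0,0,-0.3,0.5,0,0,0,0,0,-0.6,0.5,0,0,0,0,0,-1,0.5,0,0,0,0,0,-1,0.5])

```text
t: 4.8
eef_pos: [0.4821, -0.237, 0.2056]
ee_rot: [3.138, -0.529, 0.153]
force: [-0.5, -0.4, -2.1]
width: 0.0518
gripper_force: 25.0
```

>>> arm_command(series=[0,0,0,0.2,-0.16,-0.5,0.5,0,0,0,0.41,-0.33,-1,0.5,0,0,0,0.41,-0.33,-1,0.5])

```text
t: 5.18
eef_pos: [0.4638, -0.2057, 0.314]
ee_rot: [3.138, -0.531, 0.155]
force: [-0.3, -0.4, -3.1]
width: 0.0517
gripper_force: 25.0
```

>>> arm_command(series=[-0.028,-0.332,0.102,0.2,-1,-0.1,0.5,-0.028,-0.332,0.102,0.2,-1,-0.1,0.5,-0.028,-0.332,0.102,0.2,-1,-0.1,0.5,-0.028,-0.332,0.102,0.2,-1,-0.1,0.5])

```text
t: 5.68
eef_pos: [0.4613, -0.103, 0.3262]
ee_rot: [3.14, 0.005, -0.009]
force: [0.5, 0.5, -2.4]
width: 0.0513
gripper_force: 25.0
```

>>> arm_command(series=[0,0,0,0.09,-1,0,0.5,0,0,0,0.09,-1,0,0.5])

```text
t: 5.92
eef_pos: [0.4702, -0.0036, 0.3259]
ee_rot: [3.141, 0.002, -0.013]
force: [0.3, 0.2, -1.7]
width: 0.0517
gripper_force: 25.0
```

>>> arm_command(series=[0,0,0,0.09,-1,0,0.5,0,0,0,0.09,-1,0,0.5])

```text
t: 6.18
eef_pos: [0.4801, 0.097, 0.3261]
ee_rot: [3.14, 0.001, -0.011]
force: [0.5, -0.5, -1.9]
width: 0.0521
gripper_force: 25.0
```

>>> arm_command(series=[0,0,0,0.09,-1,0,0.5,0,0,0,0.09,-1,0,0.5,0,0,0,0.09,-1,0,0.5])

```text
t: 6.55
eef_pos: [0.4904, 0.1969, 0.3252]
ee_rot: [3.139, 0.002, -0.009]
force: [0.6, -0.7, -2.6]
width: 0.0516
gripper_force: 25.0
```

```bash
python3 - <<'E'
from plan import *
st()
D=down(-.0114)
plan([([.52,.2983,.33],D),([.572,.2983,.25],D),([.572,.2983,.16],D),([.572,.2983,.101],D)])
E
```

```text
t6.55 [0.4904 0.1969 0.3252] [ 3.1391  0.0019 -0.0095] F [ 0.6 -0.7 -2.6] w0.0516 g25.0 q [ 0.75  0.07 -0.18  0.   -1.32  0.81]
[0.002, 0.001, 0.001, 0.28, -1.0, -0.05] rows1.7 [0.519 0.297 0.33 ]
[-0.0, 0.0, 0.0, 0.01, -0.02, -0.0] rows0.0 [0.52  0.299 0.33 ]
[-0.0, 0.0, 0.0, 0.52, -0.0, 0.8] rows1.5 [0.572 0.298 0.25 ]
[-0.0, 0.0, 0.0, -0.0, -0.0, 0.9] rows1.4 [0.572 0.298 0.16 ]
[-0.0, 0.0, 0.0, -0.0, -0.0, 0.59] rows0.9 [0.572 0.298 0.101]
```

>>> arm_command(series=[0.002,0.001,0.001,0.28,-1,-0.05,0.5,0.002,0.001,0.001,0.28,-1,-0.05,0.5,0.002,0.001,0.001,0.28,-1,-0.05,0.5])

```text
t: 6.92
eef_pos: [0.5201, 0.2959, 0.3301]
ee_rot: [-3.141, -0.0, -0.013]
force: [-1.1, -0.3, -2.9]
width: 0.0519
gripper_force: 25.0
```

>>> arm_command(series=[0,0,0,0.26,-0.01,0.4,0.5,0,0,0,0.53,-0.02,0.8,0.5,0,0,0,0.53,-0.02,0.8,0.5])

```text
t: 7.3
eef_pos: [0.5723, 0.293, 0.2472]
ee_rot: [3.138, 0.004, -0.016]
force: [-0.4, 0.6, -1.6]
width: 0.0519
gripper_force: 25.0
```

>>> arm_command(series=[0,0,0,0,0,0.45,0.5,0,0,0,0,0,0.9,0.5,0,0,0,0,0,0.9,0.5])

```text
t: 7.68
eef_pos: [0.5714, 0.2936, 0.1602]
ee_rot: [3.14, 0.002, -0.015]
force: [-0.3, -0.3, -1.3]
width: 0.0517
gripper_force: 25.0
```

>>> arm_command(series=[0,0,0,0,0,0.2,0.5,0,0,0,0,0,0.4,0.5,0,0,0,0,0,0.45,0.5,0,0,0,0,0,0.45,0.5])

```text
t: 8.18
eef_pos: [0.5742, 0.2961, 0.1198]
ee_rot: [-3.139, -0.005, -0.014]
force: [0.7, -0.0, -1.2]
width: 0.0515
gripper_force: 25.0
```

```bash
python3 - <<'E'
from plan import *
import cv2
st()
plan([([.572,.2983,.111],down(-.0114))])
a=arm.grab_frame("top")[120:250,80:250];b=arm.grab_frame("scene")[150:280,300:470]
cv2.imwrite("pics/place1.png",cv2.convertScaleAbs(cv2.resize(np.hstack([a,b]),(800,306),interpolation=cv2.INTER_CUBIC),alpha=1.5))
E
```

```text
t8.18 [0.5742 0.2961 0.1198] [-3.1386 -0.0047 -0.0136] F [ 0.7 -0.  -1.2] w0.0515 g25.0 q [ 0.78  0.41 -0.22  0.   -0.93  0.78]
[-0.002, -0.003, -0.001, -0.02, -0.02, 0.09] rows0.2 [0.572 0.298 0.111]
```

View pics/place1.png

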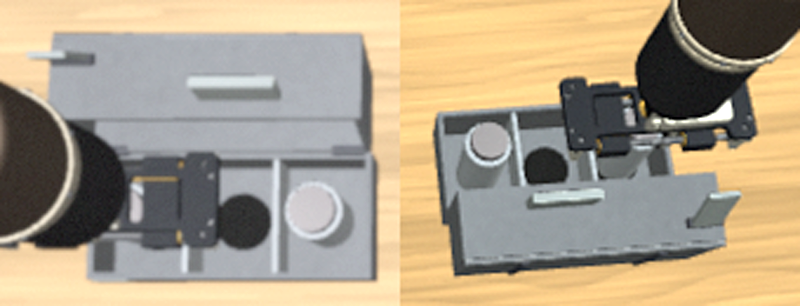

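The can is inside the +y cell, clear of the walls and lid, with the gripper body over the middle cell. I'll lower it in small steps and watch the force.

>>> arm_command(series=[0,0,0,-0.01,-0.01,0.05,0.5,0,0,0,-0.01,-0.01,0.09,0.5,0,0,0,-0.01,-0.01,0.09,0.5])

```text
t: 8.65
eef_pos: [0.5723, 0.2966, 0.1085]
ee_rot: [-3.14, -0.002, -0.014]
force: [-0.5, 0.8, -2.1]
width: 0.0514
gripper_force: 25.0
```

>>> arm_command(series=[0,0,0,0,0,0.03,0.5,0,0,0,0,0,0.03,0.5])

```text
t: 8.9
eef_pos: [0.5736, 0.2971, 0.1076]
ee_rot: [-3.139, -0.005, -0.013]
force: [-0.9, -1.1, 7.0]
width: 0.0516
gripper_force: 25.0
```

>>> arm_command(series=[0,0,0,0,0,0.02,0.5,0,0,0,0,0,0.02,0.5])

```text
t: 9.15
eef_pos: [0.574, 0.2973, 0.1075]
ee_rot: [-3.138, -0.007, -0.012]
force: [-4.8, -2.6, 18.3]
width: 0.0516
gripper_force: 25.0
```

>>> arm_command(series=[0,0,0,0,0,-0.03,0.5,0,0,0,0,0,-0.03,0.68,0,0,0,0,0,-0.03,0.68,0,0,0,0,0,-0.03,0.68])

```text
t: 9.65
eef_pos: [0.5725, 0.2968, 0.1067]
ee_rot: [-3.14, -0.003, -0.014]
force: [-0.0, -0.3, -0.3]
width: 0.0595
gripper_force: 0.0
```

>>> arm_command(series=[0,0,0,0,0,-0.3,0.68,0,0,0,0,0,-0.6,0.68,0,0,0,0,0,-1,0.68,0,0,0,0,0,-1,0.68])

```text
t: 10.15
eef_pos: [0.5738, 0.2977, 0.2107]
ee_rot: [-3.136, -0.008, -0.013]
force: [0.2, 0.8, 0.1]
width: 0.0593
gripper_force: 0.0
```

```bash
python3 - <<'E'
from plan import *
st()
cap,d=canax(0,[.529,-.3189,.1435])
g=cap-35*d/1000+.003*d;print(g)
plan([([.5,.22,.30],down(-.01)),([.46,-.15,.30],RK),(g+.09*d,RK)])
E
```

```text
t10.15 [0.5738 0.2977 0.2107] [-3.1358 -0.0082 -0.0134] F [0.2 0.8 0.1] w0.0593 g0.0 q [ 0.78  0.33 -0.12  0.   -1.11  0.78]
[ 0.5448 -0.3165  0.1158]
[-0.004, -0.005, -0.002, -0.72, 0.78, -0.9] rows2.2 [0.5  0.22 0.3 ]
[0.007, 0.09, -0.027, -0.1, 1.0, -0.0] rows1.6 [0.489 0.12  0.3  ]
[0.008, 0.09, -0.028, -0.14, 1.0, -0.03] rows1.6 [0.478 0.02  0.3  ]
[0.008, 0.091, -0.028, -0.18, 1.0, -0.06] rows1.6 [ 0.467 -0.081  0.3  ]
[0.005, 0.061, -0.019, -0.14, 0.67, -0.07] rows1.1 [ 0.46 -0.15  0.3 ]
[-0.0, 0.0, 0.0, -0.23, 1.0, 0.55] rows1.9 [ 0.483 -0.247  0.241]
[-0.0, 0.0, 0.0, -0.18, 0.78, 0.44] rows1.5 [ 0.501 -0.324  0.193]
```

>>> arm_command(series=[-0.004,-0.005,-0.002,-0.72,0.78,-0.9,0.68,-0.004,-0.005,-0.002,-0.72,0.78,-0.9,0.68,-0.004,-0.005,-0.002,-0.72,0.78,-0.9,0.68])

```text
t: 10.52
eef_pos: [0.4982, 0.2183, 0.2995]
ee_rot: [3.14, 0.001, -0.011]
force: [0.6, 0.1, 0.0]
width: 0.0596
gripper_force: 0.0
```

>>> arm_command(series=[0.007,0.09,-0.027,-0.1,1,0,0.68,0.007,0.09,-0.027,-0.1,1,0,0.68])

```text
t: 10.78
eef_pos: [0.484, 0.1162, 0.2941]
ee_rot: [-3.14, -0.134, 0.034]
force: [1.1, -0.4, 0.7]
width: 0.0598
gripper_force: 0.0
```

>>> arm_command(series=[0.008,0.09,-0.028,-0.14,1,-0.03,0.68,0.008,0.09,-0.028,-0.14,1,-0.03,0.68])

```text
t: 11.02
eef_pos: [0.4724, 0.0157, 0.2944]
ee_rot: [-3.136, -0.276, 0.077]
force: [0.3, -0.2, 0.7]
width: 0.0595
gripper_force: 0.0
```

>>> arm_command(series=[0.008,0.091,-0.028,-0.18,1,-0.06,0.68,0.008,0.091,-0.028,-0.18,1,-0.06,0.68])

```text
t: 11.28
eef_pos: [0.4613, -0.0845, 0.2947]
ee_rot: [-3.138, -0.42, 0.122]
force: [1.4, 0.7, 0.3]
width: 0.0595
gripper_force: 0.0
```

>>> arm_command(series=[0.005,0.061,-0.019,-0.14,0.67,-0.07,0.68,0.005,0.061,-0.019,-0.14,0.67,-0.07,0.68])

```text
t: 11.52
eef_pos: [0.4573, -0.1527, 0.2974]
ee_rot: [3.139, -0.518, 0.152]
force: [0.8, -0.9, 0.7]
width: 0.0594
gripper_force: 0.0
```

>>> arm_command(series=[0,0,0,-0.23,1,0.55,0.68,0,0,0,-0.23,1,0.55,0.68,0,0,0,-0.23,1,0.55,0.68])

```text
t: 11.9
eef_pos: [0.4799, -0.2516, 0.2347]
ee_rot: [-3.141, -0.511, 0.147]
force: [0.2, -0.4, 0.2]
width: 0.0596
gripper_force: 0.0
```

>>> arm_command(series=[0,0,0,-0.18,0.78,0.44,0.68,0,0,0,-0.18,0.78,0.44,0.68,0,0,0,-0.18,0.78,0.44,0.68,0,0,0,-0.18,0.78,0.44,0.68])

```text
t: 12.4
eef_pos: [0.4987, -0.3238, 0.1924]
ee_rot: [3.139, -0.517, 0.155]
force: [-0.2, 0.5, 0.2]
width: 0.0595
gripper_force: 0.0
```

```bash
python3 - <<'E'
from plan import *
st()
cap,d=canax(0,[.529,-.3189,.1435])
g=cap-35*d/1000+.003*d
p,R=plan([(g,RK)])
E
```

```text
t12.40 [ 0.4987 -0.3238  0.1924] [ 3.139  -0.5169  0.1552] F [-0.2  0.5  0.2] w0.0595 g0.0 q [-0.45  0.13 -0.36 -0.46 -0.69  2.48]
[0.001, 0.004, 0.001, 0.03, -0.0, 0.9] rows1.4 [ 0.545 -0.317  0.116]
```

>>> arm_command(series=[0.001,0.004,0.001,0.03,0,0.3,0.7,0.001,0.004,0.001,0.03,0,0.6,0.7,0.001,0.004,0.001,0.03,0,0.9,0.7,0.001,0.004,0.001,0.03,0,0.9,0.7])

```text
t: 12.9
eef_pos: [0.5454, -0.3156, 0.1146]
ee_rot: [-3.14, -0.522, 0.154]
force: [-0.4, -0.4, 0.9]
width: 0.0612
gripper_force: 0.0
```

>>> arm_command(series=[0,0,0,0,0,0,0.5,0,0,0,0,0,0,0.5,0,0,0,0,0,0,0.5,0,0,0,0,0,0,0.5], force=25)

```text
t: 13.4
eef_pos: [0.5457, -0.3175, 0.1173]
ee_rot: [3.14, -0.526, 0.154]
force: [-2.3, 4.0, 8.2]
width: 0.0516
gripper_force: 25.0
```

```bash
python3 - <<'E'
from plan import *
st()
p=arm.get_state()["eef_pos"];D=down(-.0114)
d=RK.apply([0,0,-1])
plan([(p+.1*d,RK),([.47,-.24,.33],RK),([.46,-.14,.335],D),([.50,.2145,.335],D),([.571,.2145,.25],D),([.571,.2145,.16],D),([.571,.2145,.12],D)])
E
```

```text
t13.40 [ 0.5457 -0.3175  0.1173] [ 3.1404 -0.5256  0.1539] F [-2.3  4.   8.2] w0.0516 g25.0 q [-0.42  0.27 -0.36 -0.54 -0.55  2.55]
[0.001, -0.001, 0.0, 0.0, 0.0, -1.0] rows1.6 [ 0.496 -0.325  0.204]
[-0.0, -0.0, 0.0, 0.45, -0.76, -1.0] rows2.1 [ 0.474 -0.252  0.313]
[-0.0, -0.0, 0.0, 0.07, -0.12, -0.16] rows0.3 [ 0.47 -0.24  0.33]
[-0.028, -0.331, 0.102, 0.07, -1.0, -0.01] rows2.9 [ 0.46  -0.141  0.335]
[0.0, -0.002, 0.001, 0.0, -0.01, -0.0] rows0.0 [ 0.46  -0.14   0.335]
[0.0, 0.0, -0.0, 0.1, -1.0, -0.0] rows1.6 [ 0.471 -0.04   0.335]
[0.0, 0.0, -0.0, 0.1, -1.0, -0.0] rows1.6 [0.482 0.06  0.335]
[0.0, 0.0, -0.0, 0.1, -1.0, -0.0] rows1.6 [0.493 0.16  0.335]
[0.0, 0.0, -0.0, 0.06, -0.54, -0.0] rows0.9 [0.5   0.214 0.335]
[0.0, 0.0, -0.0, 0.71, -0.01, 0.85] rows1.8 [0.571 0.214 0.25 ]
[0.0, 0.0, -0.0, -0.0, -0.0, 0.9] rows1.4 [0.571 0.214 0.16 ]
[0.0, 0.0, -0.0, -0.0, -0.0, 0.4] rows0.6 [0.571 0.214 0.12 ]
```

>>> arm_command(series=[0,0,0,0,0,-0.3,0.5,0,0,0,0,0,-0.6,0.5,0,0,0,0,0,-1,0.5,0,0,0,0,0,-1,0.5])

```text
t: 13.9
eef_pos: [0.4958, -0.3263, 0.2059]
ee_rot: [3.137, -0.528, 0.155]
force: [0.4, -0.1, -1.9]
width: 0.052
gripper_force: 25.0
```

>>> arm_command(series=[0,0,0,0.2,-0.3,-0.5,0.5,0,0,0,0.48,-0.76,-1,0.5,0,0,0,0.48,-0.76,-1,0.5,0,0,0,0.48,-0.76,-1,0.5])

```text
t: 14.4
eef_pos: [0.4759, -0.2505, 0.3129]
ee_rot: [3.141, -0.525, 0.155]
force: [-0.3, -0.7, -1.3]
width: 0.0518
gripper_force: 25.0
```

>>> arm_command(series=[-0.028,-0.332,0.102,0.15,-1,-0.2,0.5,-0.028,-0.332,0.102,0.15,-1,-0.2,0.5,-0.028,-0.332,0.102,0.15,-1,-0.2,0.5,-0.028,-0.332,0.102,0.15,-1,-0.2,0.5])

```text
t: 14.9
eef_pos: [0.465, -0.1508, 0.3354]
ee_rot: [3.14, 0.006, -0.01]
force: [-0.6, 0.9, -3.3]
width: 0.0517
gripper_force: 25.0
```

>>> arm_command(series=[0,0,0,0.1,-1,0,0.5,0,0,0,0.1,-1,0,0.5])

```text
t: 15.15
eef_pos: [0.4752, -0.0509, 0.3346]
ee_rot: [3.14, 0.004, -0.012]
force: [0.2, -0.0, -1.2]
width: 0.0518
gripper_force: 25.0
```

>>> arm_command(series=[0,0,0,0.1,-1,0,0.5,0,0,0,0.1,-1,0,0.5])

```text
t: 15.4
eef_pos: [0.4862, 0.0497, 0.3348]
ee_rot: [3.14, 0.003, -0.011]
force: [0.9, -0.6, -1.4]
width: 0.0516
gripper_force: 25.0
```

>>> arm_command(series=[0,0,0,0.1,-1,0,0.5,0,0,0,0.1,-1,0,0.5,0,0,0,0.1,-1,0,0.5])

```text
t: 15.78
eef_pos: [0.4974, 0.1497, 0.334]
ee_rot: [3.138, 0.004, -0.009]
force: [0.6, -1.0, -2.0]
width: 0.0517
gripper_force: 25.0
```

```bash
python3 - <<'E'
from plan import *
st()
D=down(-.0114)
plan([([.54,.2145,.33],D),([.571,.2145,.25],D),([.571,.2145,.16],D),([.571,.2145,.12],D)])
E
```

```text
t15.78 [0.4974 0.1497 0.334 ] [ 3.1383  0.0036 -0.0089] F [ 0.6 -1.  -2. ] w0.0517 g25.0 q [ 0.67  0.06 -0.18  0.   -1.34  0.89]
[0.002, 0.002, 0.002, 0.42, -0.65, 0.04] rows1.2 [0.54  0.214 0.33 ]
[0.0, 0.0, -0.0, 0.31, -0.01, 0.8] rows1.4 [0.571 0.215 0.25 ]
[0.0, 0.0, -0.0, 0.0, 0.0, 0.9] rows1.4 [0.571 0.215 0.16 ]
[0.0, 0.0, -0.0, 0.0, 0.0, 0.4] rows0.6 [0.571 0.215 0.12 ]
```

>>> arm_command(series=[0.002,0.002,0.002,0.42,-0.65,0.04,0.5,0.002,0.002,0.002,0.42,-0.65,0.04,0.5,0.002,0.002,0.002,0.42,-0.65,0.04,0.5])

```text
t: 16.15
eef_pos: [0.5402, 0.2119, 0.3306]
ee_rot: [3.141, -0.0, -0.015]
force: [-0.5, -0.7, -2.2]
width: 0.0519
gripper_force: 25.0
```

>>> arm_command(series=[0,0,0,0.31,-0.01,0.8,0.5,0,0,0,0.31,-0.01,0.8,0.5,0,0,0,0.31,-0.01,0.8,0.5])

```text
t: 16.52
eef_pos: [0.5704, 0.2108, 0.2509]
ee_rot: [3.141, -0.0, -0.016]
force: [0.3, 0.2, -1.0]
width: 0.0516
gripper_force: 25.0
```

```bash
python3 - <<'E'
from plan import *
st()
D=down(-.0114)
plan([([.571,.2145,.12],D)])
plan([([.571,.2145,.16],D),([.571,.2145,.11],D)])
E
```

```text
t16.52 [0.5704 0.2108 0.2509] [ 3.1406 -0.     -0.016 ] F [ 0.3  0.2 -1. ] w0.0516 g25.0 q [ 0.68  0.25 -0.14  0.   -1.18  0.88]
[0.0, -0.0, -0.002, 0.0, -0.03, 1.0] rows1.6 [0.57  0.214 0.151]
[0.001, -0.0, -0.001, 0.01, -0.01, 0.31] rows0.5 [0.571 0.215 0.12 ]
[0.001, -0.0, -0.003, 0.01, -0.04, 0.91] rows1.5 [0.571 0.215 0.16 ]
[-0.0, -0.0, 0.0, -0.0, 0.0, 0.5] rows0.8 [0.571 0.215 0.11 ]
```

>>> arm_command(series=[0.001,0,-0.003,0.01,-0.02,0.45,0.5,0.001,0,-0.003,0.01,-0.02,0.9,0.5,0.001,0,-0.003,0.01,-0.02,0.9,0.5,0.001,0,-0.003,0.01,-0.02,0.9,0.5])

```text
t: 17.02
eef_pos: [0.5739, 0.2153, 0.1662]
ee_rot: [-3.137, -0.007, -0.009]
force: [-0.1, -0.2, -0.1]
width: 0.0519
gripper_force: 25.0
```

>>> arm_command(series=[0,0,0,0,0,0.25,0.5,0,0,0,0,0,0.45,0.5,0,0,0,0,0,0.5,0.5,0,0,0,0,0,0.5,0.5])

```text
t: 17.52
eef_pos: [0.5737, 0.2156, 0.1151]
ee_rot: [-3.137, -0.006, -0.009]
force: [0.3, 0.5, -1.7]
width: 0.0515
gripper_force: 25.0
```

>>> arm_command(series=[0,0,0,0,0,0.02,0.5,0,0,0,0,0,0.02,0.5])

```text
t: 17.77
eef_pos: [0.5732, 0.2153, 0.112]
ee_rot: [-3.138, -0.005, -0.01]
force: [-0.1, -0.1, -1.4]
width: 0.0518
gripper_force: 25.0
```

>>> arm_command(series=[0,0,0,0,0,0.03,0.5,0,0,0,0,0,0.03,0.5])

```text
t: 18.02
eef_pos: [0.573, 0.2152, 0.1083]
ee_rot: [-3.138, -0.004, -0.01]
force: [-0.0, 0.4, -2.1]
width: 0.0514
gripper_force: 25.0
```

>>> arm_command(series=[0,0,0,0,0,0.02,0.5,0,0,0,0,0,0.02,0.5])

```text
t: 18.27
eef_pos: [0.5739, 0.2155, 0.1078]
ee_rot: [-3.138, -0.007, -0.009]
force: [-0.7, -0.6, 7.6]
width: 0.0516
gripper_force: 25.0
```

>>> arm_command(series=[0,0,0,0,0,-0.01,0.5,0,0,0,0,0,-0.01,0.68,0,0,0,0,0,-0.01,0.68,0,0,0,0,0,-0.01,0.68])

```text
t: 18.77
eef_pos: [0.5727, 0.2151, 0.1071]
ee_rot: [-3.138, -0.004, -0.01]
force: [-0.5, 0.0, 0.6]
width: 0.0595
gripper_force: 0.0
```

>>> arm_command(series=[0,0,0,0,0,-0.3,0.68,0,0,0,0,0,-0.6,0.68,0,0,0,0,0,-1,0.68,0,0,0,0,0,-1,0.68])

```text
t: 19.27
eef_pos: [0.5741, 0.2158, 0.211]
ee_rot: [-3.135, -0.01, -0.009]
force: [0.5, 0.2, -0.4]
width: 0.0596
gripper_force: 0.0
```

>>> arm_command(series=[0,0,0,0,0.2,-1,0.1,0,0,0,0,0.2,-1,0.1,0,0,0,0,0.2,-1,0])

```text
t: 19.65
eef_pos: [0.573, 0.1946, 0.3106]
ee_rot: [-3.135, -0.009, -0.01]
force: [0.1, 0.2, -0.2]
width: 0.0348
gripper_force: 0.0
```

```bash
cat > lid.py <<'E'
from plan import *
c=np.array([.5703,.2142,0]);RC=Ro.from_rotvec([0,0,-.0114])
def W(P):return RC.apply(np.array(P)/1000)+c
def tcp(a,dx=10,dz=0):
    C=Ro.from_rotvec([0,a,0]).apply([-145,-30,25])+[59,0,75]
    return W(C+[dx,0,22+dz])
E
python3 - <<'E'
from lid import *
import cv2
st()
D=down(-.0114)
s=W([122,-30,230+70])
p,R=plan([(s,D),(W([122,-30,230]),D)])
for grp in([1.75,1.6,1.45,1.3,1.15],[1.0,.85,.7,.6,.5],[.4,.3,.2,.1,.03]):
    for a in grp:
        P=tcp(a);print(a,P.round(3),(R.inv().apply(P-p)/.1).round(2).tolist())
    p=P
a=arm.grab_frame("top")[120:250,80:250];b=arm.grab_frame("scene")[150:280,300:470]
cv2.imwrite("pics/place2.png",cv2.convertScaleAbs(cv2.resize(np.hstack([a,b]),(800,306),interpolation=cv2.INTER_CUBIC),alpha=1.5))
E
```

```text
t19.65 [0.573  0.1946 0.3106] [-3.1353 -0.0093 -0.01  ] F [ 0.1  0.2 -0.2] w0.0348 g0.0 q [ 0.65  0.2  -0.06  0.   -1.29  0.91]
[-0.003, -0.005, 0.001, 1.0, 0.09, 0.1] rows1.6 [0.673 0.185 0.301]
[-0.001, -0.001, -0.0, 0.19, 0.02, 0.01] rows0.3 [0.692 0.182 0.3  ]
[-0.0, 0.0, -0.0, -0.0, -0.0, 0.7] rows1.1 [0.692 0.182 0.23 ]
1.75 [0.689 0.183 0.235] [-0.03, -0.0, -0.05]
1.6 [0.668 0.183 0.241] [-0.24, -0.0, -0.11]
1.45 [0.646 0.183 0.244] [-0.46, -0.0, -0.13]
1.3 [0.624 0.184 0.243] [-0.68, -0.0, -0.13]
1.15 [0.603 0.184 0.24 ] [-0.89, -0.0, -0.09]
1.0 [0.582 0.184 0.233] [-0.21, 0.0, 0.07]
0.85 [0.562 0.184 0.222] [-0.41, 0.0, 0.17]
0.7 [0.544 0.184 0.21 ] [-0.58, 0.0, 0.3]
0.6 [0.533 0.185 0.2  ] [-0.69, 0.0, 0.4]
0.5 [0.524 0.185 0.188] [-0.79, 0.0, 0.51]
0.4 [0.515 0.185 0.176] [-0.09, 0.0, 0.12]
0.3 [0.508 0.185 0.164] [-0.16, 0.0, 0.25]
0.2 [0.502 0.185 0.15 ] [-0.22, 0.0, 0.38]
0.1 [0.497 0.185 0.136] [-0.27, 0.0, 0.52]
0.03 [0.495 0.185 0.126] [-0.29, 0.0, 0.62]
```

View pics/place2.png

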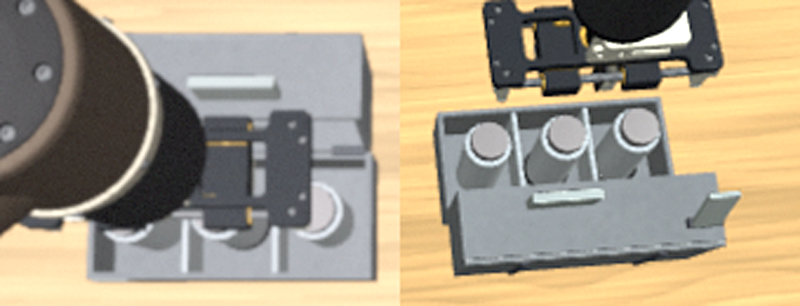

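All three cans are standing upright in their cells, caps at (488,140), (566,135) and (637,128) in the right half. Next I'll move behind the tab.

>>> arm_command(series=[-0.003,-0.005,0.001,1,0.09,0.1,0,-0.003,-0.005,0.001,1,0.09,0.1,0,-0.003,-0.005,0.001,1,0.09,0.1,0])

```text
t: 20.12
eef_pos: [0.6729, 0.1839, 0.2928]
ee_rot: [3.137, 0.009, -0.013]
force: [0.3, -0.7, -0.6]
width: 0.0015
gripper_force: 0.0
```

>>> arm_command(series=[0,0,0,0.2,0.02,0,0,0,0,0,0.2,0.02,0,0,0,0,0,0.2,0.02,0.35,0,0,0,0,0.2,0.02,0.7,0,0,0,0,0.2,0.02,0.7,0])

```text
t: 20.75
eef_pos: [0.6889, 0.1819, 0.224]
ee_rot: [3.138, 0.01, -0.011]
force: [0.3, -0.2, 0.9]
width: 0.0001
gripper_force: 0.0
```

```bash
python3 - <<'E'
from lid import *
st()
E
```

```text
t20.75 [0.6889 0.1819 0.224 ] [ 3.1377  0.0099 -0.011 ] F [ 0.3 -0.2  0.9] w0.0001 g0.0 q [ 0.53  0.44  0.08 -0.   -1.22  1.03]
```

>>> arm_command(series=[0,0,0,-0.1,0,-0.15,0,0,0,0,-0.21,0,-0.17,0,0,0,0,-0.32,0,-0.18,0,0,0,0,-0.43,0,-0.19,0,0,0,0,-0.54,0,-0.19,0,0,0,0,-0.65,0,-0.19,0,0,0,0,-0.76,0,-0.18,0,0,0,0,-0.86,0,-0.15,0])

```text
t: 21.75
eef_pos: [0.6047, 0.1832, 0.2426]
ee_rot: [3.14, 0.004, -0.011]
force: [2.1, 0.5, 3.2]
width: 0.0003
gripper_force: 1.6
```

```bash
python3 - <<'E'
from lid import *
st()
s=arm.get_state();p=s["eef_pos"];R=eul(*s["ee_rot"])
for a in [1.15,1.0,.85,.7,.6,.5]:
        P=tcp(a);print(a,P.round(3),(R.inv().apply(P-p)/.1).round(2).tolist())
E
```

```text
t21.75 [0.6047 0.1832 0.2426] [ 3.14    0.004  -0.0111] F [2.1 0.5 3.2] w0.0003 g1.6 q [ 0.6   0.29 -0.09 -0.   -1.19  0.96]
1.15 [0.603 0.184 0.24 ] [-0.02, -0.01, 0.03]
1.0 [0.582 0.184 0.233] [-0.23, -0.01, 0.1]
0.85 [0.562 0.184 0.222] [-0.43, -0.01, 0.2]
0.7 [0.544 0.184 0.21 ] [-0.6, -0.01, 0.33]
0.6 [0.533 0.185 0.2  ] [-0.71, -0.01, 0.43]
0.5 [0.524 0.185 0.188] [-0.81, -0.01, 0.54]
```

Force is 2–3 N, so the lid is moving.

>>> arm_command(series=[0,0,0,-0.12,0,0.06,0,0,0,0,-0.23,0,0.1,0,0,0,0,-0.33,0,0.15,0,0,0,0,-0.43,0,0.2,0,0,0,0,-0.52,0,0.26,0,0,0,0,-0.6,0,0.33,0,0,0,0,-0.71,0,0.43,0,0,0,0,-0.81,0,0.54,0])

```text
t: 22.75
eef_pos: [0.5235, 0.184, 0.1883]
ee_rot: [3.14, 0.004, -0.011]
force: [0.9, 0.7, 0.5]
width: 0.0004
gripper_force: 0.6
```

```bash
python3 - <<'E'
from lid import *
st()
s=arm.get_state();p=s["eef_pos"];R=eul(*s["ee_rot"])
for a in [.5,.4,.3,.2,.1,.03,0]:
        P=tcp(a);print(a,P.round(3),(R.inv().apply(P-p)/.1).round(2).tolist())
E
```

```text
t22.75 [0.5235 0.184  0.1883] [ 3.1403  0.0038 -0.0113] F [0.9 0.7 0.5] w0.0004 g0.6 q [ 0.69  0.21 -0.34 -0.   -1.02  0.87]
0.5 [0.524 0.185 0.188] [0.0, -0.01, -0.0]
0.4 [0.515 0.185 0.176] [-0.08, -0.01, 0.12]
0.3 [0.508 0.185 0.164] [-0.16, -0.01, 0.25]
0.2 [0.502 0.185 0.15 ] [-0.22, -0.01, 0.38]
0.1 [0.497 0.185 0.136] [-0.26, -0.01, 0.52]
0.03 [0.495 0.185 0.126] [-0.29, -0.01, 0.62]
0 [0.494 0.185 0.122] [-0.29, -0.01, 0.66]
```

>>> arm_command(series=[0,0,0,-0.08,0,0.12,0,0,0,0,-0.16,0,0.25,0,0,0,0,-0.22,0,0.38,0,0,0,0,-0.26,0,0.52,0,0,0,0,-0.29,0,0.62,0,0,0,0,-0.29,0,0.64,0,0,0,0,-0.29,0,0.66,0])

```text
t: 23.62
eef_pos: [0.4955, 0.1844, 0.1233]
ee_rot: [3.14, 0.003, -0.011]
force: [-0.7, 0.2, -0.8]
width: 0.0004
gripper_force: 0.0
```

>>> arm_command(series=[0,0,0,0,0,0.03,0,0,0,0,0,0,0.03,0])

```text
t: 23.88
eef_pos: [0.4956, 0.1845, 0.1222]
ee_rot: [3.141, 0.002, -0.011]
force: [-6.4, -0.8, 15.2]
width: 0.0006
gripper_force: 7.8
```

```bash
python3 - <<'E'
from lid import *
import cv2
st()
b=arm.grab_frame("scene")[150:280,300:470]
a=arm.grab_frame("top")[120:250,80:250]
cv2.imwrite("pics/lid.png",cv2.convertScaleAbs(cv2.resize(np.hstack([a,b]),(800,306),interpolation=cv2.INTER_CUBIC),alpha=1.5))
E
```

```text
t23.88 [0.4956 0.1845 0.1222] [ 3.1408  0.0022 -0.0106] F [-6.4 -0.8 15.2] w0.0006 g7.8 q [ 0.73  0.24 -0.47 -0.   -0.86  0.83]
```

View pics/lid.png

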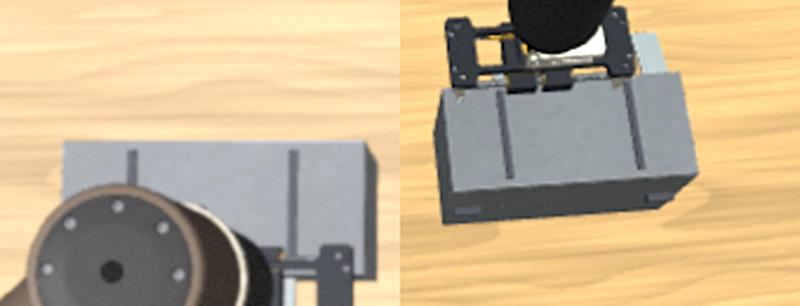

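The lid is shut: 15 N against its stop at the expected height, and flush in both views at (570,135) and (220,200). Next is the latch.

```bash
cat > latch.py <<'E'
from lid import *
th=np.radians(40);RL=eul(np.pi,-th,-.0114)
def ltcp(t,clr=0,L=45):
    n=np.array([-np.cos(t),0,np.sin(t)]);dr=np.array([-np.sin(t),0,-np.cos(t)])
    h=10*abs(-np.cos(th)*np.cos(t)+np.sin(th)*np.sin(t))
    tip=np.array([-62,112,125])+L*dr+(6+h+clr)*n
    return W(tip-22*np.array([np.sin(th),0,-np.cos(th)]))
def seq(ts,p,R):
    for t in ts:
        P=ltcp(t);print(t,P.round(3),(R.inv().apply(P-p)/.1).round(2).tolist())
E
python3 - <<'E'
from latch import *
up=arm.get_state()["eef_pos"]+[0,0,.09]
s=ltcp(1.5,30)
p,R=plan([(up,down(-.0114)),(s+[-.02,0,.05],RL),(s,RL)])
E
```

```text
[0.0, 0.001, 0.0, -0.0, 0.0, -0.9] rows1.4 [0.496 0.185 0.212]
[0.0, 0.313, 0.0, -0.49, -1.0, -0.13] rows2.6 [0.448 0.285 0.225]
[0.0, 0.132, 0.001, -0.16, -0.42, -0.14] rows1.1 [0.428 0.327 0.23 ]
[0.0, -0.0, -0.0, -0.17, -0.01, 0.51] rows0.9 [0.447 0.328 0.18 ]
```

>>> arm_command(series=[0,0,0,0,0,-0.45,0,0,0,0,0,0,-0.9,0,0,0,0,0,0,-0.9,0])

```text
t: 24.35
eef_pos: [0.4975, 0.1857, 0.2144]
ee_rot: [-3.138, -0.003, -0.011]
force: [-1.0, -0.2, -0.9]
width: 0.0006
gripper_force: 0.0
```

>>> arm_command(series=[0,0.313,0,-0.49,-1,-0.13,0,0,0.313,0,-0.49,-1,-0.13,0,0,0.313,0,-0.49,-1,-0.13,0,0,0.313,0,-0.49,-1,-0.13,0])

```text
t: 24.85
eef_pos: [0.4461, 0.2863, 0.2229]
ee_rot: [3.142, -0.49, -0.008]
force: [2.0, -1.0, 0.8]
width: 0.0008
gripper_force: 0.0
```

>>> arm_command(series=[0,0.132,0.001,-0.16,-0.42,-0.14,0,0,0.132,0.001,-0.16,-0.42,-0.14,0,0,0.132,0.001,-0.16,-0.42,-0.14,0])

```text
t: 25.22
eef_pos: [0.429, 0.3341, 0.2343]
ee_rot: [3.135, -0.689, -0.009]
force: [0.1, -0.5, -1.2]
width: 0.0005
gripper_force: 0.0
```

>>> arm_command(series=[0,0,0,-0.17,-0.01,0.51,0,0,0,0,-0.17,-0.01,0.51,0,0,0,0,-0.17,-0.01,0.51,0])

```text
t: 25.6
eef_pos: [0.456, 0.3444, 0.1954]
ee_rot: [3.117, -0.671, -0.013]
force: [0.1, -0.2, 0.5]
width: 0.0005
gripper_force: 0.0
```

```bash
python3 - <<'E'
from latch import *
st()
s=arm.get_state();p=s["eef_pos"];R=eul(*s["ee_rot"])
print((R.inv()*RL).as_rotvec())
seq([1.5,1.3,1.1,.9,.7,.5,.3,.2,.1,0,-.05],p,R)
E
```

```text
t25.60 [0.456  0.3444 0.1954] [ 3.1174 -0.6715 -0.0131] F [ 0.1 -0.2  0.5] w0.0005 g0.0 q [ 1.09  0.07 -1.02  1.34 -0.62 -0.73]
[ 0.0253  0.0267 -0.001 ]
1.5 [0.45  0.328 0.151] [-0.33, 0.16, 0.32]
1.3 [0.449 0.328 0.14 ] [-0.4, 0.16, 0.4]
1.1 [0.452 0.328 0.129] [-0.45, 0.16, 0.5]
0.9 [0.456 0.328 0.119] [-0.47, 0.15, 0.61]
0.7 [0.461 0.327 0.112] [-0.48, 0.15, 0.68]
0.5 [0.465 0.327 0.107] [-0.47, 0.15, 0.76]
0.3 [0.471 0.327 0.102] [-0.46, 0.15, 0.83]
0.2 [0.475 0.327 0.1  ] [-0.45, 0.15, 0.87]
0.1 [0.478 0.327 0.098] [-0.43, 0.15, 0.9]
0 [0.482 0.327 0.097] [-0.41, 0.15, 0.94]
-0.05 [0.484 0.327 0.096] [-0.4, 0.15, 0.95]
```

Joint 3 reached its limit (-1.02): the 40° tilt folds the arm too much. I'll switch to a 15° tilt.

```bash
sed -i 's/radians(40)/radians(15)/; s/L=45/L=38/' latch.py; python3 - <<'E'
from latch import *
s=ltcp(1.5,30)
a=arm.get_state()["eef_pos"]
p,R=plan([(a+[.0,-.01,.05],RL),(s+[0,0,.02],RL)])
E
```

```text
[0.016, -0.261, -0.004, 0.31, 0.11, -0.39] rows2.2 [0.456 0.334 0.245]
[-0.0, 0.0, -0.0, -0.04, 0.07, 0.45] rows0.7 [0.463 0.327 0.201]
```

>>> arm_command(series=[0.016,-0.13,-0.004,0.16,0.05,-0.2,0,0.016,-0.261,-0.004,0.31,0.11,-0.39,0,0.016,-0.261,-0.004,0.31,0.11,-0.39,0,0.016,-0.261,-0.004,0.31,0.11,-0.39,0])

```text
t: 26.1
eef_pos: [0.453, 0.3372, 0.2476]
ee_rot: [-3.134, -0.258, -0.007]
force: [2.1, -1.7, 1.2]
width: 0.0003
gripper_force: 0.0
```

```bash
python3 - <<'E'
from latch import *
st()
plan([(ltcp(1.5,30),RL)])
E
```

```text
t26.10 [0.453  0.3372 0.2476] [-3.1338 -0.2575 -0.0071] F [ 2.1 -1.7  1.2] w0.0003 g0.0 q [ 1.13  0.07 -0.51  0.3  -0.89  0.26]
[-0.006, 0.003, 0.003, -0.07, 0.1, 0.67] rows1.1 [0.463 0.328 0.181]
```

>>> arm_command(series=[-0.006,0.003,0.003,-0.04,0.05,0.35,0,-0.006,0.003,0.003,-0.07,0.1,0.67,0,-0.006,0.003,0.003,-0.07,0.1,0.67,0])

```text
t: 26.48
eef_pos: [0.4645, 0.3241, 0.178]
ee_rot: [3.133, -0.265, -0.014]
force: [0.3, 0.3, -0.1]
width: 0.0004
gripper_force: 0.0
```

```bash
python3 - <<'E'
from latch import *
st()
s=arm.get_state();p=s["eef_pos"];R=eul(*s["ee_rot"])
print((R.inv()*RL).as_rotvec()/1.5708)
seq([1.5,1.3,1.1,.9,.7,.5,.3,.2,.1,0,-.05],p,R)
E
```

```text
t26.48 [0.4645 0.3241 0.178 ] [ 3.1327 -0.2646 -0.0143] F [ 0.3  0.3 -0.1] w0.0004 g0.0 q [ 1.09  0.14 -0.63  0.37 -0.72  0.19]
[ 0.0062 -0.0018 -0.0018]
1.5 [0.465 0.327 0.151] [-0.06, -0.04, 0.26]
1.3 [0.466 0.327 0.142] [-0.08, -0.04, 0.35]
1.1 [0.466 0.327 0.136] [-0.09, -0.04, 0.41]
0.9 [0.468 0.327 0.13 ] [-0.09, -0.04, 0.47]
0.7 [0.47  0.327 0.125] [-0.08, -0.04, 0.53]
0.5 [0.474 0.327 0.119] [-0.06, -0.04, 0.59]
0.3 [0.479 0.327 0.114] [-0.03, -0.04, 0.65]
0.2 [0.482 0.327 0.112] [-0.01, -0.04, 0.68]
0.1 [0.485 0.327 0.11 ] [0.02, -0.04, 0.71]
0 [0.488 0.327 0.108] [0.05, -0.04, 0.73]
-0.05 [0.49  0.327 0.108] [0.06, -0.04, 0.75]
```

>>> arm_command(series=[0,0,0,-0.06,-0.04,0.26,0,0,0,0,-0.08,-0.04,0.35,0,0,0,0,-0.09,-0.04,0.41,0,0,0,0,-0.09,-0.04,0.47,0,0,0,0,-0.08,-0.04,0.53,0,0,0,0,-0.06,-0.04,0.59,0,0,0,0,-0.03,-0.04,0.65,0,0,0,0,-0.03,-0.04,0.65,0])

```text
t: 27.48
eef_pos: [0.4805, 0.3287, 0.1153]
ee_rot: [3.134, -0.267, -0.015]
force: [0.6, -0.1, 0.2]
width: 0.0005
gripper_force: 0.0
```

```bash
python3 - <<'E'
from latch import *
st()
s=arm.get_state();p=s["eef_pos"];R=eul(*s["ee_rot"])
seq([.3,.2,.1,0,-.05,-.1],p,R)
E
```

```text
t27.48 [0.4805 0.3287 0.1153] [ 3.1345 -0.2668 -0.0153] F [ 0.6 -0.1  0.2] w0.0005 g0.0 q [ 1.05  0.23 -0.71  0.47 -0.55  0.11]
0.3 [0.479 0.327 0.114] [-0.02, 0.01, 0.01]
0.2 [0.482 0.327 0.112] [0.0, 0.01, 0.04]
0.1 [0.485 0.327 0.11 ] [0.03, 0.01, 0.06]
0 [0.488 0.327 0.108] [0.06, 0.01, 0.09]
-0.05 [0.49  0.327 0.108] [0.07, 0.01, 0.1]
-0.1 [0.492 0.327 0.107] [0.09, 0.01, 0.11]
```

>>> arm_command(series=[0,0,0,0,0,0.04,0,0,0,0,0.03,0,0.06,0,0,0,0,0.06,0,0.09,0,0,0,0,0.06,0,0.09,0])

```text
t: 27.98
eef_pos: [0.4887, 0.3289, 0.1087]
ee_rot: [3.135, -0.267, -0.015]
force: [0.3, -0.2, -0.4]
width: 0.0005
gripper_force: 0.0
```

>>> arm_command(series=[0,0,0,0.02,0,0.01,0,0,0,0,0.02,0,0.01,0])

```text
t: 28.22
eef_pos: [0.4905, 0.3288, 0.1083]
ee_rot: [3.135, -0.267, -0.015]
force: [-2.8, 0.0, 1.4]
width: 0.0002
gripper_force: 1.7
```

>>> arm_command(series=[0,0,0,0.02,0,0.01,0,0,0,0,0.02,0,0.01,0])

```text
t: 28.48
eef_pos: [0.4912, 0.3287, 0.1081]
ee_rot: [3.136, -0.266, -0.014]
force: [-24.2, 1.3, 12.2]
width: 0.0006
gripper_force: 12.2
```

>>> arm_command(series=[0,0,0,-0.2,0,0,0,0,0,0,-0.3,0,-0.1,0,0,0,0,-0.3,0,-0.5,0,0,0,0,-0.3,0,-1,0,0,0,0,-0.3,0,-1,0])

```text
t: 29.1
eef_pos: [0.4379, 0.3329, 0.2015]
ee_rot: [-3.14, -0.271, -0.015]
force: [-0.5, 0.4, -1.1]
width: 0.0007
gripper_force: 0.0
```

>>> arm_command(series=[0,-0.16,0,0,1,-0.6,0,0,-0.16,0,0,1,-0.6,0,0,-0.16,0,0,1,-0.6,0])

```text
t: 29.48
eef_pos: [0.4213, 0.2299, 0.258]
ee_rot: [3.141, -0.017, -0.02]
force: [1.1, 0.3, -0.4]
width: 0.0003
gripper_force: 0.0
```

>>> arm_command(series=[0,0,0,0,1,-0.6,0,0,0,0,0,1,-0.6,0,0,0,0,0,1,-0.6,0])

```text
t: 29.85
eef_pos: [0.4177, 0.1299, 0.3173]
ee_rot: [3.138, -0.019, -0.019]
force: [1.3, -0.1, -0.5]
width: 0.0004
gripper_force: 0.0
```

```bash
python3 - <<'E'
from latch import *
st()
img={n:arm.grab_frame(n).astype(int) for n in("top","scene")}
# lid-frame points (shut): flap grid sticking out vs. control on the wood; lid edges
for n in img:
    print(n)
    for lab,y in(("latch",112),("tab",-30),("ctrl",60)):
        out=[]
        for x in(-66,-76,-86,-96,-106,-116,-124):
            z=125-(-62-x)*.21 if lab!="tab" else 95
            u,v=proj(n,W([x,y,z]))[0].round().astype(int);b=img[n][v-1:v+2,u-1:u+2].mean((0,1));out.append(int(b[2]-b[0]))
        print(lab,"R-B for x=-66..-124",out)
# rear/front roof edge rows: shut lid roof at z=151
u,v=proj("top",W([-59,60,151]))[0];u2,v2=proj("top",W([59,60,151]))[0];print((u,v),(u2,v2))
for U,V in((u,v),(u2,v2)):
    print([int((lambda q:q[2]-q[0])(img["top"][int(round(V))+k,int(round(U))])) for k in range(-6,7)])
E
```

```text
t29.85 [0.4177 0.1299 0.3173] [ 3.1379 -0.0194 -0.0185] F [ 1.3 -0.1 -0.5] w0.0004 g0.0 q [ 0.77 -0.1  -0.38  0.02 -1.28  0.78]
top
latch R-B for x=-66..-124 [12, 55, 55, 54, 56, 53, 22]
tab R-B for x=-66..-124 [-7, -7, -7, 1, 56, 30, 0]
ctrl R-B for x=-66..-124 [52, 55, 55, 55, 55, 14, 9]
scene
latch R-B for x=-66..-124 [54, 72, 68, 73, 73, 76, 74]
tab R-B for x=-66..-124 [-8, -8, -10, 31, 74, 76, 78]
ctrl R-B for x=-66..-124 [35, 71, 72, 74, 76, 76, 74]
(np.float64(140.06260549414642), np.float64(236.96415620373492)) (np.float64(141.3386906557192), np.float64(179.38132025118352))
[-7, -6, -7, -7, -7, -4, -2, 3, 25, 47, 55, 56, 55]
[54, 55, 55, 55, 55, 53, 32, -1, -7, -7, -7, -6, -6]
```

```bash
python3 -c "
from station import arm
print(arm.job_done())"
```

```text
the job is handed in; nothing more can be done
None
```

I handed the job in at about 30 s: both tall cans stand upright on the pads, the lid is fully shut and the latch was then pressed flat. The short tin, packed can, bottle and filter were left untouched. The station returned no verdict, so these results rest on the camera images and contact forces. Joint 3 briefly reached about its lower range limit (-1.02 rad) while lining up for the latch, so I finished that step with less tilt.

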